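# Lock the access panel with its quarter-turn fastener

## Robot

A 7-joint arm with a two-finger parallel gripper is mounted at the origin on a cart in front of the work surface, level with it; the furniture and walls round the work are solid. World frame = base frame: x ahead of the robot, y to its left, z up, the work surface at z = 0. Lengths are in m, angles in degrees, forces in N, time in s.
With the tool pointing down it reaches from about 0.425 to 0.875 m from the base axis. Payload 4.7 kg.
Tool frame: the origin (TCP) lies on the mounting face of the last link; the fingertips stand 182 mm ahead of it and the grasp point (between the pads) lies env.grip_depth ahead of it (env.grip_depth is the distance from the TCP to the grasp point, in m); x points along the fingers, y is the direction in which the jaws open and shut, and the axes are right-handed (so a half turn about x gives the same grasp; the last joint's range is limited). The gripper opens to 87 mm and grips with 3 to 60 N. Pads are 19 mm wide; open, the fingers measure 117 mm over their backs; the gripper's body (75 mm by 190 mm) begins 51 mm behind the grasp point.
Start: joints at [70.365, 18.392, -4.016, 83.108, 1.295, 78.541, -3.26], TCP at [0.227, -0.609, 0.405] pointing down, gripper open.
Joint ranges: [-163.93, 163.93], [-17.29, 119.83], [-79.2, 71.16], [3.27, 140.29], [-89.18, 269.18], [5.43, 117.66], [-154.24, 154.24]. Speed limits (degrees/s): [147.25, 147.25, 180, 180, 180, 180, 180].

## Interface

Orientations are given as [roll, pitch, yaw] about the fixed x, y, z axes, in that order (R = Rz(yaw) Ry(pitch) Rx(roll)).
In Python, from cell import sensors, viewer, env gives the robot as it stands.
- The arm moves only by the tool carry_out, never from a script. Its argument "moves" is a list of rows, each a list of 4 numbers: the shift along the world's x, y, z in cm, then the turn about the world's z in rad. In form: [[tx, ty, tz, spin], ...]. A call has 1 to 12 rows; each row shifts and turns the pose as measured when the row begins; what a row does not reach is not made up. A row lasts 1/10 s, in which the tool goes at most 50 mm and 8.59 degrees, less where a joint would pass 70% of its speed; a pose out of reach is approached as far as the arm can. A call with a gripper value outside its range is refused whole. "hand" is the finger opening in cm, from 0 to 8.7, set as the call begins (left out, the last holds). The fingers move at their own pace and stop on an object; "force" is the grip in N (left out, the last holds). Time passes only in rows, so rows that do not move let the fingers close. It gives the time, the measured TCP pose, the force and the opening at its end, in the units of the state.
- sensors.get_obs(): the state, without advancing time (a new reading comes with each control period).
- viewer.read_camera(name): name is "side" or "top" or "wrist"; returns the picture (420x560x3 uint8, red, green, blue); there is no depth.
- viewer.camera_model(name): a dict with "K" (3x3 intrinsics, pixels), "extrinsics" (4x4, takes a point from world to camera coordinates). Camera axes: x right, y down, z forward; pixel columns grow to the right and rows downward; lengths in m; the calibration is good to about 2 mm. A picture is of the moment at which its call begins: read the wrist's pose just before it. camera_model takes no time and is no camera call; for the wrist camera it gives the pose at the moment of the call.
- env.sign_off(): hands the job in, once; it reports no verdict.
The state is a dict: "time_s": time; "qpos": joint angles; "joint_velocities": joint speeds; "effort": joint torques, N m; "tool_pos": TCP position; "tool_rot": TCP orientation; "force": force on the tool from outside, world axes, zero at the start; "wrist_torque": the same for the moment, N m; "grip_width": finger opening in m.
Only numpy, scipy, OpenCV 4.12 (cv2) and the standard library are available. Lean on these libraries where they do the work, as an engineer would, in place of code of your own. Each camera call takes 0.05 s, during which the arm holds its last target. There are 200 camera calls.

## Task

The access panel on the grey instrument enclosure is sprung ajar. Press it down flush with your fingertips in the slot of its round orange fastener and, while it is down, turn the fastener a quarter turn clockwise from the red dot to the green dot, all the way to its stop, so that the panel stays locked shut after you let go and move clear. Only push: nothing is to be picked up, and the vial, the lens mount and the tape roll beside the enclosure must stay where they are.

Things in the scene. Friction and masses are not known exactly. Their poses are not given: they have to be found in the camera images.
- enclosure: Grey metal box 200 x 170 x 66 mm (its x, y, z), open on top under the panel, bolted to the bench. Origin: centre of its underside, on the bench; x points to the hinged side of the panel (roughly away from the robot), y to the left, z up. Its foot flanges reach 106 mm to either side.
- panel (a joint): Angle of the aluminium access panel (200 x 170 x 5 mm, lying on top of the enclosure), hinged along the enclosure's rear (+x) top edge, 66 mm above the bench. 0 = shut, flush on the box; 0.11 rad = ajar against its stop, where a spring holds it (the near edge then stands 22 mm up). Pressing it shut at the fastener takes about 5 to 9 N; it springs up again unless the fastener is locked.
- panel_edge (a point): Middle of the panel's near (-x) edge, on its top face, 71 mm above the bench when shut.
- dial (a joint): Angle of the orange fastener disc (92 mm across). 0 = open: the slot points to the red dot on the bezel, at the panel's near (-x) side. 1.57 rad = locked, at its stop: the slot points to the green dot, at the panel's left (+y) side. It grows turning clockwise seen from above and stays where it is left (friction about 0.05 N m). It can start up to 0.3 rad from the red dot.
- axis (a point): Point on the fastener's turning axis at the height of the slot's floor: 60 mm in from the panel's near edge, 140 mm from the hinge, in the middle of the panel's width, 74 mm above the bench when shut. Its z is the turning axis, its -x points along the slot. A fixed grey bezel ring, 110 mm across and 15 mm high, surrounds the disc, its top 1 mm above the disc.
- slot (a point): Centre of the slot's black floor, 24 mm from the axis; its -x points outward. The slot is a pocket 36 mm wide and 44 mm long, from 2 mm out from the axis to the bezel, 11 mm deep below the top of the disc and 12 mm below that of the bezel, open above. Closed fingertips 22 mm wide have 7 mm of play each side before a wall is pushed.
- vial_2: Brown vial, 23 mm across and 52 mm tall, loose, standing to the left of the enclosure. Origin: centre of its underside. Leave it alone.
- lens_0: Black round lens mount with a small white screw, 21 x 36 x 31 mm, loose, at the right of the enclosure. Origin: centre of its underside. Leave it alone.
- tape_0: Roll of black tape lying flat, 62 mm across and 19 mm high, loose, at the right of the enclosure. Origin: centre of its underside. Leave it alone.
- keeper_edge (a point): Middle of the inner edge of the keeper, a fixed ledge inside the enclosure's near rim. A cam under the panel turns with the fastener and slides under this ledge, only while the panel is pressed shut; it holds the panel from about 1 rad on. If turned while the panel is up, the cam lies over the ledge and the panel cannot shut until it is turned back.

How it is judged (in metres and radians):
At the end, for the whole second after the job is handed in: The panel stays shut by itself (within 0.02 rad, 4 mm at the near edge) with the fastener turned past 1.35 rad of its 1.57 rad, and everything at rest (value of joint panel below 0.02 rad and value of joint dial above 1.35 rad and velocity of joint panel below 0.02 rad/s and velocity of joint dial between -0.05 and 0.05 rad/s); the robot touches nothing.
It fails at once if The vial was moved more than 20 mm or lifted (distance of vial_2 from where it was at the start of the episode above 0.02 m).
It fails at once if The lens mount was moved more than 20 mm or lifted (distance of lens_0 from where it was at the start of the episode above 0.02 m).
It fails at once if The tape roll was moved more than 20 mm or lifted (distance of tape_0 from where it was at the start of the episode above 0.02 m).
It also fails if it takes over 38 s, if anything falls off the work surface, if the arm or the gripper's body presses on something with over 40 N, if the wrist force passes 120 N, or if a joint passes its speed limit or range.

## Working session

There is one attempt and no reset: what is moved stays moved. The work goes in short steps, Python scripts to look and compute and a tool call to move; the robot and the scene stay as the last step left them, time stands still between calls to the robot, and variables do not carry over. Pictures are saved under pics/ and viewed, about 8 in all and at most 12, crops included, and the job is handed in when it is done.

Besides the shell and the picture viewer there is one more tool, called as a command line: name --pt "numbers of a row" for each row, then --argument value for the rest. carry_out: Moves the arm, as the interface text tells. Its arguments: {"type":"object","properties":{"moves":{"type":"array"},"hand":{"type":"number"},"force":{"type":"number"}},"required":["moves"]}

```bash
mkdir -p pics; python3 - <<'E'
from cell import sensors,viewer,env
import cv2,numpy as np
o=sensors.get_obs();print({k:np.round(o[k],4).tolist() for k in('time_s','tool_pos','tool_rot','force','grip_width')},env.grip_depth)
for n in('top','side'):
    im=viewer.read_camera(n);cv2.imwrite(f'pics/{n}0.png',im[:,:,::-1]);m=viewer.camera_model(n)
    print(n,np.round(m['K'],1).tolist(),np.round(m['extrinsics'],4).tolist())
a=cv2.imread('pics/top0.png');b=cv2.imread('pics/side0.png')
cv2.imwrite('pics/both0.png',cv2.resize(np.vstack([a,b]),None,fx=.71,fy=.71))
E
```

```text
{'time_s': 0.0, 'tool_pos': [0.2269, -0.6089, 0.4037], 'tool_rot': [-87.8889, 89.8903, 112.5582], 'force': [-0.5578, -0.584, 0.0148], 'grip_width': 0.0868} 0.1635
top [[394.9, 0.0, 276.5], [0.0, 394.9, 205.1], [0.0, 0.0, 1.0]] [[0.0169, -0.9998, -0.0059, 0.2019], [-0.9839, -0.0156, -0.178, 0.5709], [0.1779, 0.0088, -0.984, 0.8292], [0.0, 0.0, 0.0, 1.0]]
side [[504.0, 0.0, 273.5], [0.0, 504.0, 208.7], [0.0, 0.0, 1.0]] [[-0.2174, -0.9759, 0.0188, 0.3263], [-0.6888, 0.1397, -0.7114, 0.4139], [0.6916, -0.1676, -0.7025, 0.5518], [0.0, 0.0, 0.0, 1.0]]
```

View pics/top0.png

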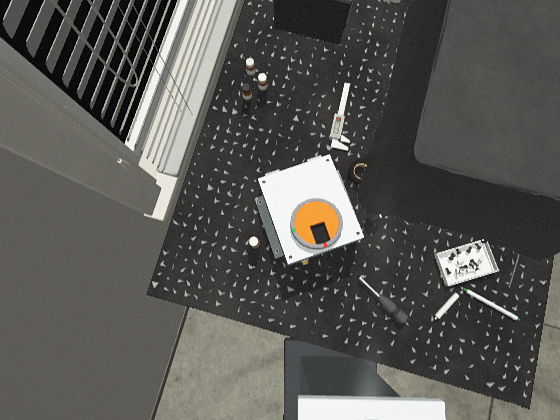

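View pics/side0.png

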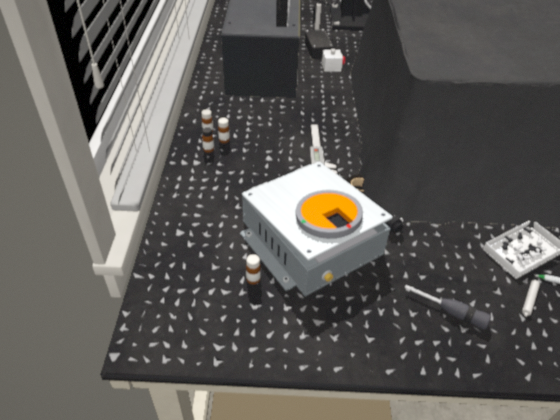

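The top view shows the panel with its orange disc at about (317,222), black slot at (320,233), red dot at (325,245) and green dot at (293,230). The side view shows the disc at (330,213) and the vial at (253,268), left of the box. Next I'll measure the positions.

```bash
cat > h.py <<'E'
import cv2,numpy as np
from cell import sensors,viewer,env
def ray(m,uv,p0,n):
    E=m['extrinsics'];R,t=E[:3,:3],E[:3,3];c=-R.T@t
    d=R.T@np.linalg.inv(m['K'])@np.array([uv[0],uv[1],1.]);return c+d*(n@(p0-c))/(n@d)
def big(mask):
    c=max(cv2.findContours(mask.astype(np.uint8),cv2.RETR_EXTERNAL,cv2.CHAIN_APPROX_NONE)[0],key=cv2.contourArea);return c
def cen(mask):
    y,x=np.nonzero(mask);return np.array([x.mean(),y.mean()]) if len(x) else None
def state():
    o=sensors.get_obs();return {k:np.round(o[k],4).tolist() for k in('time_s','tool_pos','tool_rot','force','wrist_torque','grip_width')}
def look(n,im,m,z=0.1,yaw=None,tilt=0.11):
    h=cv2.cvtColor(im,cv2.COLOR_RGB2HSV);H,S,V=cv2.split(h)
    org=(H>8)&(H<22)&(S>150)&(V>90)
    c=big(org);hull=cv2.convexHull(c);el=cv2.fitEllipse(hull)
    msk=cv2.fillConvexPoly(np.zeros(H.shape,np.uint8),hull,1)>0
    out=cv2.dilate(msk.astype(np.uint8),np.ones((15,15)))>0
    blk=msk&(V<60); red=out&((H<6)|(H>172))&(S>120)&(V>80)&~org; grn=out&(H>40)&(H<85)&(S>90)&(V>50)
    return dict(el=el,blk=cen(blk),nb=blk.sum(),red=cen(red),nr=red.sum(),grn=cen(grn),ng=grn.sum(),
      box=cv2.minAreaRect(np.argwhere(blk)[:,::-1].astype(np.float32)) if blk.sum()>5 else None)
E
python3 - <<'E'
from h import *
P=[];uv=[]
for n in('top','side'):
    im=cv2.imread(f'pics/{n}0.png')[:,:,::-1].copy();m=viewer.camera_model(n);r=look(n,im,m);print(n,r)
    z=np.array([0,0,1.])
    for k,zz in(('el',.1),('blk',.0915),('red',.106),('grn',.101)):
        q=r[k][0] if k=='el' else r[k]
        if q is not None: print(k,ray(m,q,np.array([0,0,zz]),z).round(4))
    P.append(m['K']@m['extrinsics'][:3]);uv.append(np.array(r['el'][0]))
X=cv2.triangulatePoints(P[0],P[1],uv[0],uv[1]);print('axis',(X[:3]/X[3]).ravel())
m=viewer.camera_model('top')
im=cv2.imread('pics/top0.png');g=(im.min(2)>170);g[:140]=0;g[290:]=0;g[:,:240]=0;g[:,380:]=0
c=big(g);b=cv2.boxPoints(cv2.minAreaRect(c));print(b)
for p in b: print(ray(m,p,np.array([0,0,.082]),z).round(4))
E
```

```text
top {'el': ((316.1745300292969, 222.3062744140625), (41.82194519042969, 44.02700424194336), 101.35245513916016), 'blk': array([319.748, 232.684]), 'nb': np.int64(250), 'red': array([324.92857143, 244.14285714]), 'nr': np.int64(14), 'grn': array([293.36363636, 229.90909091]), 'ng': np.int64(11), 'box': ((319.6832275390625, 232.6131134033203), (18.29669952392578, 13.924325942993164), 70.34617614746094)}
el [0.5236 0.1273 0.1   ]
blk [0.5029 0.119  0.0915]
red [0.4778 0.1099 0.106 ]
grn [0.5067 0.1748 0.101 ]
side {'el': ((328.6912841796875, 210.1837158203125), (34.434715270996094, 55.651206970214844), 91.51910400390625), 'blk': array([336.425, 217.375]), 'nb': np.int64(40), 'red': array([348.23529412, 225.11764706]), 'nr': np.int64(17), 'grn': array([303., 221.]), 'ng': np.int64(9), 'box': ((337.9230651855469, 217.38461303710938), (17.65045166015625, 6.275715351104736), 11.309932708740234)}
el [0.5203 0.1284 0.1   ]
blk [0.5098 0.1176 0.0915]
red [0.4766 0.1104 0.106 ]
grn [0.504 0.176 0.101]
axis [0.52411139 0.12683854 0.09595028]
[[256.8     176.6    ]
 [332.9077  149.73846]
 [363.70154 236.9877 ]
 [287.5938  263.84924]]
[0.6246 0.255  0.082 ]
[0.6882 0.0886 0.082 ]
[0.4963 0.025  0.082 ]
[0.4373 0.1856 0.082 ]
```

```bash
python3 - <<'E'
from h import *
from scipy.spatial.transform import Rotation as Ro
print(Ro.from_euler('xyz',sensors.get_obs()['tool_rot'],degrees=True).as_matrix().round(3))
z=np.array([0,0,1.])
for n,ps in(('top',[(370,212),(560,257),(285,340),(358,165)]),('side',[(362,205),(560,232),(395,225)])):
    m=viewer.camera_model(n)
    for p in ps: print(n,p,ray(m,p,np.zeros(3),z).round(3))
E
```

```text
[[-0.001  0.349 -0.937]
 [ 0.002 -0.937 -0.349]
 [-1.    -0.002  0.   ]]
top (370, 212) [ 0.564 -0.009  0.   ]
top (560, 257) [ 0.466 -0.442  0.   ]
top (285, 340) [0.272 0.188 0.   ]
top (358, 165) [0.678 0.017 0.   ]
side (362, 205) [0.616 0.022 0.   ]
side (560, 232) [ 0.475 -0.315  0.   ]
side (395, 225) [ 0.553 -0.02   0.   ]
```

carry_out --pt "0.5 3.8 0 0" --pt "0.5 3.8 0 0" --pt "0.5 3.8 0 0" --pt "0.5 3.8 0 0" --pt "0.5 3.8 0 0" --pt "2.2 3.4 0 0" --pt "2.2 3.4 0 0" --pt "2.2 3.4 0 0" --pt "2.2 3.4 0 0" --pt "2.2 3.4 0 0" --hand 0 --force 20

```text
time_s: 1.1
tool_pos: [0.3586, -0.2384, 0.3967]
tool_rot: [-59.0, 89.4, 140.7]
force: [0.2, 0.1, 0.2]
grip_width: 0.0148
```

carry_out --pt "1.7 4 0 0" --pt "1.7 4 0 0" --pt "1.7 4 0 0" --pt "1.7 4 0 0" --pt "0.5 4 0 0" --pt "0.5 4 0 0" --pt "0.5 4 0 0" --pt "0.5 4 0 0"

```text
time_s: 1.9
tool_pos: [0.4478, 0.0958, 0.3952]
tool_rot: [-50.6, 89.5, 149.0]
force: [0.6, -0.1, -0.9]
grip_width: 0.0005
```

carry_out --pt "0.4 0.3 -0.5 0.145" --pt "0.4 0.3 -0.5 0.145" --pt "0.4 0.3 -0.5 0.145" --pt "0.4 0.3 -0.5 0.145" --pt "0.4 0.3 -0.5 0.145" --pt "0.4 0.3 -0.5 0.145" --pt "0.4 0.3 -0.5 0.145" --pt "0.4 0.3 -0.5 0.145" --pt "0.4 0.3 -0.5 0.145" --pt "0.4 0.3 -0.5 0.145" --pt "0.0 0.0 0 0.12"

```text
time_s: 3.0
tool_pos: [0.4862, 0.1353, 0.3405]
tool_rot: [-71.3, 89.2, -138.4]
force: [-0.2, -0.0, 0.3]
grip_width: 0.0003
```

```bash
python3 - <<'E'
from h import *
from scipy.spatial.transform import Rotation as Ro
print(state(),sensors.get_obs()['qpos']);print(Ro.from_euler('xyz',sensors.get_obs()['tool_rot'],degrees=True).as_matrix().round(3))
m=viewer.camera_model('wrist');im=viewer.read_camera('wrist');cv2.imwrite('pics/w1.png',im[:,:,::-1])
r=look('w',im,m);print(r);z=np.array([0,0,1.])
for k,zz in(('el',.1),('blk',.0915),('red',.106),('grn',.101)):
    q=r[k][0] if k=='el' else r[k]
    if q is not None: print(k,ray(m,q,np.array([0,0,zz]),z).round(4))
E
```

```text
{'time_s': 3.0, 'tool_pos': [0.4862, 0.1353, 0.3405], 'tool_rot': [-71.2664, 89.2276, -138.3827], 'force': [-0.207, -0.0026, 0.2895], 'wrist_torque': [0.0123, -0.1296, 0.0104], 'grip_width': 0.0003} [ 33.21081534   8.23545529 -55.14845284 106.47598109   7.48142744
  69.6873759   -1.47282201]
[[-0.01   0.921  0.389]
 [-0.009  0.389 -0.921]
 [-1.    -0.013  0.004]]
{'el': ((334.2120666503906, 217.2362823486328), (66.30879974365234, 137.05279541015625), 93.40797424316406), 'blk': array([305.25630252, 232.68907563]), 'nb': np.int64(238), 'red': None, 'nr': np.int64(0), 'grn': array([338.70422535, 178.4084507 ]), 'ng': np.int64(71), 'box': ((296.8731994628906, 233.28968811035156), (58.07639694213867, 7.129002571105957), 2.6025619506835938)}
el [0.5142 0.1509 0.1   ]
blk [0.5037 0.1325 0.0915]
grn [0.5063 0.1738 0.101 ]
```

View pics/w1.png

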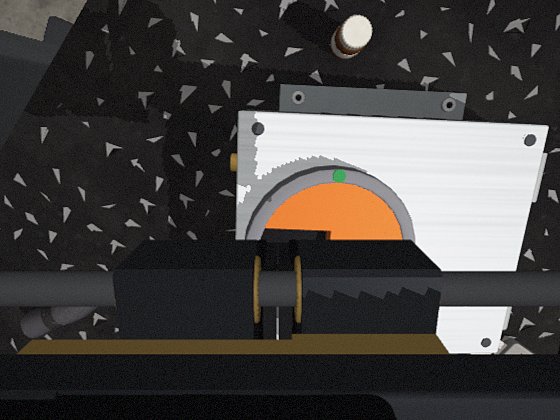

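The wrist view shows the closed fingers over the disc. The green dot is at (338,176) and agrees with the earlier fix, and the vial is clear at (352,37).

carry_out --pt "0.8 -0.8 0 0" --pt "0.8 -0.7 0 0" --pt "0 0 -2 0" --pt "0 0 -2 0" --pt "0 0 0 0"

```text
time_s: 3.55
tool_pos: [0.5056, 0.1156, 0.2999]
tool_rot: [-58.8, 89.2, -126.5]
force: [-0.4, 0.1, -0.8]
grip_width: -0.0001
```

```bash
python3 - <<'E'
from h import *
from scipy.spatial.transform import Rotation as Ro
s=state();print(s);R=Ro.from_euler('xyz',s['tool_rot'],degrees=True).as_matrix()
print('tip',np.array(s['tool_pos'])+R[:,0]*.182)
im=viewer.read_camera('side')[130:290,230:430,::-1];cv2.imwrite('pics/s2.png',cv2.resize(im,None,fx=3.5,fy=3.5,interpolation=cv2.INTER_CUBIC))
E
```

```text
{'time_s': 3.55, 'tool_pos': [0.5056, 0.1156, 0.2999], 'tool_rot': [-58.7733, 89.2439, -126.527], 'force': [-0.3743, 0.1156, -0.7633], 'wrist_torque': [0.0078, -0.0632, -0.0266], 'grip_width': -0.0001}
tip [0.50417052 0.11367007 0.11791585]
```

View pics/s2.png

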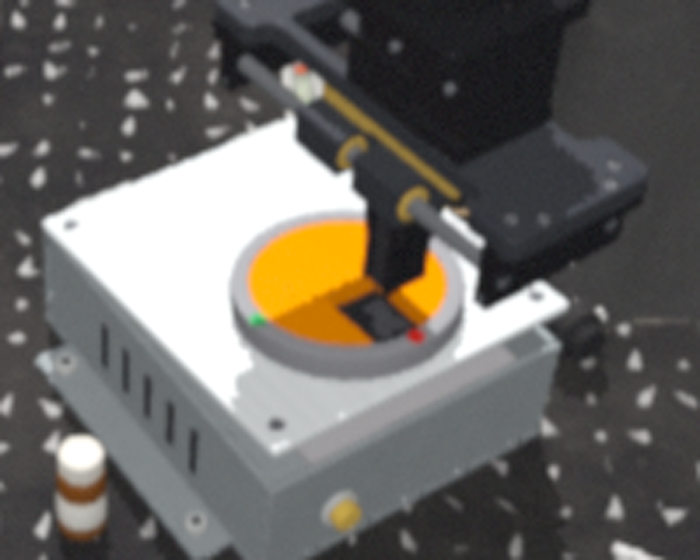

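The tip hovers over the slot, at crop pixel (395,280) against a slot centre of (378,315). That puts it about 5 mm too far right, which agrees with the computed tip. I'll correct that and go in.

carry_out --pt "-0.35 0.5 0 0" --pt "0 0 0 0" --pt "0 0 -1 0" --pt "0 0 0 0"

```text
time_s: 4.0
tool_pos: [0.5037, 0.1214, 0.2935]
tool_rot: [-29.4, 89.4, -97.3]
force: [-0.2, 0.1, 0.1]
grip_width: 0.0006
```

```bash
cat >> h.py <<'E'
def tip():
    from scipy.spatial.transform import Rotation as Ro
    s=state();R=Ro.from_euler('xyz',s['tool_rot'],degrees=True).as_matrix()
    t=np.array(s['tool_pos'])+R[:,0]*.182; d=t[:2]-[.523,.127]; a=np.radians(20.7)
    ex=np.array([np.cos(a),np.sin(a)]);ey=np.array([-np.sin(a),np.cos(a)])
    print('t',s['time_s'],'tip',t.round(4),'r',np.hypot(*d).round(4),'ang',np.arctan2(d@ey,-d@ex).round(3),'enc',(d@ex).round(4),(d@ey).round(4),'F',s['force'],'T',s['wrist_torque'],'jawyaw',np.degrees(np.arctan2(R[1,1],R[0,1])).round(1),'q',sensors.get_obs()['qpos'].round(0).tolist())
E
python3 -c "
from h import *
tip()
im=viewer.read_camera('side')[130:290,230:430,::-1];cv2.imwrite('pics/s3.png',cv2.resize(im,None,fx=3.5,fy=3.5,interpolation=cv2.INTER_CUBIC))"
```

```text
t 4.0 tip [0.5035 0.1195 0.1115] r 0.0209 ang -0.004 enc -0.0209 -0.0001 F [-0.2453, 0.0933, 0.1105] T [-0.006, -0.1216, 0.0028] jawyaw 22.1 q [32.0, 14.0, -53.0, 108.0, 13.0, 65.0, -4.0]
```

View pics/s3.png

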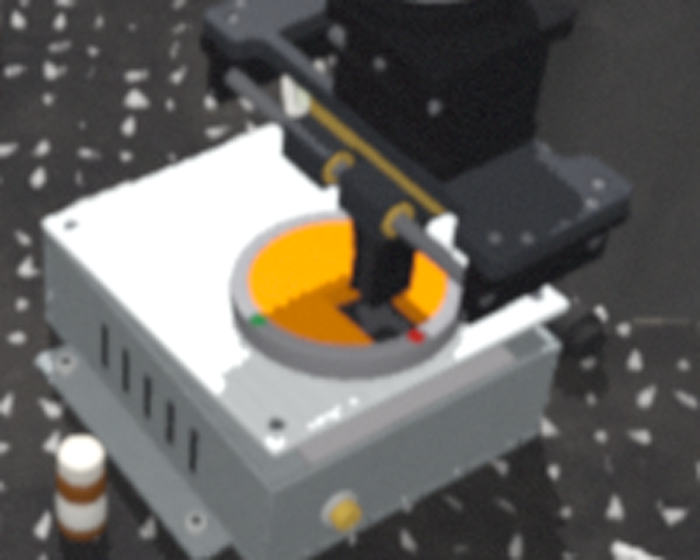

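The tip is now over the slot mouth, at crop (375,300). I'll shift 2–3 mm outward and descend.

carry_out --pt "-0.25 -0.1 0 0" --pt "0 0 -0.8 0" --pt "0 0 -0.8 0" --pt "0 0 -0.6 0" --pt "0 0 0 0"

```text
time_s: 4.55
tool_pos: [0.5016, 0.1205, 0.2713]
tool_rot: [-16.4, 89.4, -84.3]
force: [-0.7, -0.3, 4.4]
grip_width: 0.0003
```

```bash
python3 -c "
from h import *
tip()"
```

```text
t 4.55 tip [0.5018 0.1186 0.0893] r 0.0228 ang -0.017 enc -0.0228 -0.0004 F [-0.6653, -0.3102, 4.38] T [-0.0388, 0.0659, -0.0384] jawyaw 22.1 q [31.0, 15.0, -53.0, 110.0, 14.0, 62.0, -6.0]
```

carry_out --pt "0 0 -0.5 0" --pt "0 0 -0.5 0" --pt "0 0 -0.5 0" --pt "0 0 -0.4 0" --pt "0 0 0 0"

```text
time_s: 5.05
tool_pos: [0.5017, 0.1213, 0.2568]
tool_rot: [-34.8, 89.1, -102.7]
force: [-2.5, -2.2, 7.3]
grip_width: 0.0005
```

```bash
python3 -c "
from h import *
tip()"
```

```text
t 5.05 tip [0.501  0.1184 0.0748] r 0.0236 ang -0.014 enc -0.0236 -0.0003 F [-2.4603, -2.1598, 7.267] T [-0.2376, 0.6439, -0.0042] jawyaw 22.1 q [30.0, 16.0, -52.0, 110.0, 16.0, 61.0, -7.0]
```

carry_out --pt "0 0 -0.3 0" --pt "0 0 -0.3 0" --pt "0 0 -0.3 0"

```text
time_s: 5.35
tool_pos: [0.5023, 0.1226, 0.2557]
tool_rot: [-36.5, 88.6, -104.4]
force: [-9.9, -3.8, 28.6]
grip_width: 0.0004
```

```bash
python3 -c "
from h import *
tip()"
```

```text
t 5.35 tip [0.5012 0.1184 0.0738] r 0.0234 ang -0.015 enc -0.0234 -0.0004 F [-9.8836, -3.8172, 28.6146] T [-0.7636, 2.3476, -0.0055] jawyaw 22.1 q [29.0, 17.0, -52.0, 110.0, 16.0, 61.0, -7.0]
```

carry_out --pt "-0.1 0.33 -0.15 -0.13" --pt "-0.06 0.34 -0.15 -0.13" --pt "-0.01 0.35 -0.15 -0.13" --pt "0.03 0.35 -0.15 -0.13"

```text
time_s: 5.75
tool_pos: [0.5026, 0.1346, 0.2563]
tool_rot: [-24.0, 88.2, -123.0]
force: [-4.3, -3.3, 13.6]
grip_width: 0.0004
```

```bash
python3 -c "
from h import *
tip()"
```

```text
t 5.75 tip [0.4994 0.1297 0.0744] r 0.0237 ang 0.475 enc -0.0211 0.0109 F [-4.2536, -3.2634, 13.5994] T [-0.7836, 0.7696, -0.0536] jawyaw -9.0 q [24.0, 16.0, -47.0, 109.0, 14.0, 62.0, -38.0]
```

carry_out --pt "0.06 0.34 -0.2 -0.12" --pt "0.1 0.33 -0.2 -0.12" --pt "0.15 0.32 -0.2 -0.12" --pt "0.19 0.3 -0.2 -0.12"

```text
time_s: 6.15
tool_pos: [0.5107, 0.1461, 0.2563]
tool_rot: [-5.6, 88.0, -133.4]
force: [-2.4, -4.7, 13.4]
grip_width: 0.0003
```

```bash
python3 -c "
from h import *
tip()"
```

```text
t 6.15 tip [0.5063 0.1414 0.0744] r 0.0221 ang 1.073 enc -0.0105 0.0194 F [-2.3569, -4.726, 13.3725] T [-1.0197, 0.6201, -0.0559] jawyaw -37.8 q [18.0, 17.0, -42.0, 108.0, 13.0, 62.0, -67.0]
```

carry_out --pt "0.21 0.29 -0.2 -0.12" --pt "0.24 0.26 -0.2 -0.12" --pt "0.27 0.22 -0.2 -0.12" --pt "0.29 0.18 -0.2 -0.12"

```text
time_s: 6.55
tool_pos: [0.5221, 0.1523, 0.2561]
tool_rot: [10.5, 87.4, -146.2]
force: [-8.6, -4.9, 19.9]
grip_width: 0.0006
```

```bash
python3 -c "
from h import *
tip()"
```

```text
t 6.55 tip [0.5151 0.1476 0.0743] r 0.0221 ang 1.567 enc -0.0001 0.0221 F [-8.5942, -4.9366, 19.8703] T [-0.987, 2.1259, 0.0101] jawyaw -66.7 q [14.0, 17.0, -38.0, 106.0, 12.0, 63.0, -96.0]
```

carry_out --pt "0.32 0.14 -0.2 -0.1" --pt "0.33 0.12 -0.2 -0.1" --pt "0.33 0.11 -0.2 -0.05" --pt "0.33 0.1 -0.2 0"

```text
time_s: 6.95
tool_pos: [0.5287, 0.1562, 0.2558]
tool_rot: [15.8, 85.5, -155.9]
force: [-13.0, -4.8, 23.5]
grip_width: 0.0004
```

```bash
python3 -c "
from h import *
tip()"
```

```text
t 6.95 tip [0.5158 0.1504 0.0744] r 0.0245 ang 1.633 enc 0.0015 0.0245 F [-13.0355, -4.79, 23.4752] T [-1.0968, 3.2013, 0.1497] jawyaw -81.7 q [11.0, 19.0, -35.0, 104.0, 12.0, 65.0, -110.0]
```

```bash
python3 -c "
from h import *
a=viewer.read_camera('side')[130:290,230:430,::-1];b=viewer.read_camera('top')[140:280,240:380,::-1]
cv2.imwrite('pics/s4.png',np.hstack([cv2.resize(a,(500,400),interpolation=cv2.INTER_CUBIC),cv2.resize(b,(300,300),interpolation=cv2.INTER_CUBIC)[:,:].copy() if 0 else cv2.copyMakeBorder(cv2.resize(b,(300,300),interpolation=cv2.INTER_CUBIC),0,100,0,0,cv2.BORDER_CONSTANT)]))"
```

```text
(no output)
```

View pics/s4.png

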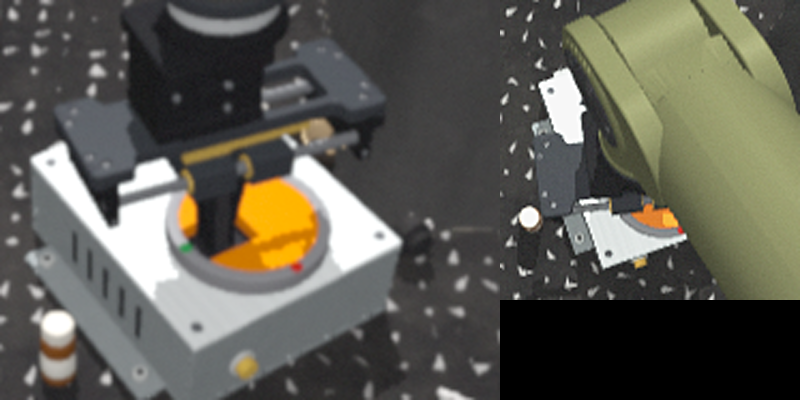

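The panel is down, and the slot looks near the green dot at (186,247). I'll ease the down-force and push sideways against the wall to confirm the stop.

carry_out --pt "0 0 0.3 0.05" --pt "0 0 0.2 0.05" --pt "0.3 0.11 0 0.05" --pt "0.3 0.11 0 0" --pt "0.3 0.11 0 0" --pt "0.3 0.11 0 0"

```text
time_s: 7.65
tool_pos: [0.5337, 0.1592, 0.2604]
tool_rot: [14.0, 83.8, -148.6]
force: [-7.5, -2.7, 9.4]
grip_width: 0.0006
```

```bash
python3 -c "
from h import *
tip()"
```

```text
t 7.65 tip [0.517  0.149  0.0794] r 0.0228 ang 1.668 enc 0.0022 0.0227 F [-7.5096, -2.6795, 9.3593] T [-0.6695, 1.8842, 0.0291] jawyaw -72.5 q [11.0, 20.0, -36.0, 102.0, 13.0, 68.0, -102.0]
```

carry_out --pt "-0.4 -0.15 0.1 0" --pt "0 0 0.4 0" --pt "0 0 0 0"

```text
time_s: 7.95
tool_pos: [0.5293, 0.1577, 0.265]
tool_rot: [13.7, 83.8, -148.9]
force: [0.8, -0.4, 0.3]
grip_width: 0.0004
```

```bash
python3 -c "
from h import *
tip()
a=viewer.read_camera('side')[130:290,230:430,::-1];cv2.imwrite('pics/s5.png',cv2.resize(a,None,fx=3.5,fy=3.5,interpolation=cv2.INTER_CUBIC))"
```

```text
t 7.95 tip [0.5125 0.1475 0.0841] r 0.0231 ang 1.459 enc -0.0026 0.0229 F [0.7699, -0.3935, 0.2514] T [0.0377, -0.1733, 0.0116] jawyaw -72.5 q [11.0, 19.0, -36.0, 103.0, 13.0, 68.0, -102.0]
```

View pics/s5.png

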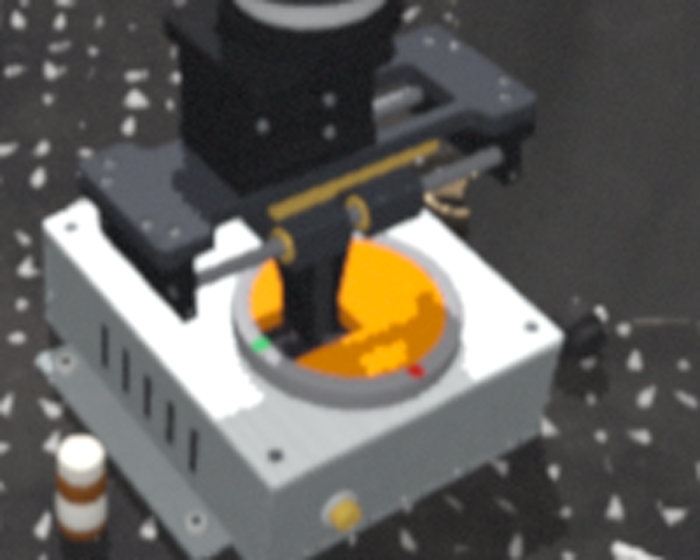

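The panel now stays shut with no load on it (force about 0). I'll lift clear and measure the dial.

carry_out --pt "0 0 1 0" --pt "0 0 1.5 0" --pt "0 0 3 0" --pt "0 0 4 0" --pt "0 0 4 0" --pt "-2 -2 2 0" --pt "-2.5 -4 0 0" --pt "-2.5 -4 0 0" --pt "-1 -4 0 0" --pt "0 -4 0 0"

```text
time_s: 9.0
tool_pos: [0.4443, -0.0188, 0.4384]
tool_rot: [16.1, 84.6, -145.5]
force: [1.1, -1.0, 0.0]
grip_width: 0.0006
```

```bash
python3 - <<'E'
from h import *
tip()
z=np.array([0,0,1.])
ims=[]
for n in('side','top'):
    m=viewer.camera_model(n);im=viewer.read_camera(n);ims.append(im);r=look(n,im,m);print(n,r)
    for k,zz in(('el',.085),('blk',.074),('red',.086),('grn',.086)):
        q=r[k][0] if k=='el' else r[k]
        if q is not None: print(k,ray(m,q,np.array([0,0,zz]),z).round(4))
a=cv2.resize(ims[0][130:290,230:430,::-1],(500,400),interpolation=cv2.INTER_CUBIC);b=cv2.resize(ims[1][140:280,240:380,::-1],(300,300),interpolation=cv2.INTER_CUBIC)
cv2.imwrite('pics/s6.png',np.hstack([a,cv2.copyMakeBorder(b,0,100,0,0,cv2.BORDER_CONSTANT)]))
E
```

```text
t 9.0 tip [ 0.4303 -0.0284  0.2572] r 0.181 ang -0.672 enc -0.1417 -0.1126 F [1.091, -0.996, 0.0452] T [0.0422, -0.1146, 0.02] jawyaw -71.6 q [28.0, -5.0, -28.0, 105.0, 1.0, 84.0, -72.0]
side {'el': ((329.1529235839844, 217.55381774902344), (38.265323638916016, 54.996273040771484), 98.46952056884766), 'blk': array([316.03389831, 222.44067797]), 'nb': np.int64(59), 'red': array([348.66666667, 235.75      ]), 'nr': np.int64(12), 'grn': array([304.2       , 227.73333333]), 'ng': np.int64(15), 'box': ((316.1962585449219, 221.9180908203125), (6.659951210021973, 20.973003387451172), 83.2901611328125)}
el [0.5178 0.1268 0.085 ]
blk [0.5214 0.1473 0.074 ]
red [0.4719 0.1087 0.086 ]
grn [0.5029 0.1734 0.086 ]
top {'el': ((316.06451416015625, 224.39236450195312), (41.9903564453125, 43.26380920410156), 125.60407257080078), 'blk': array([305.61087866, 227.86192469]), 'nb': np.int64(239), 'red': array([324.5, 246.8]), 'nr': np.int64(10), 'grn': array([293.8, 232. ]), 'ng': np.int64(10), 'box': ((305.5999755859375, 227.8000030517578), (13.28156566619873, 18.34120750427246), 71.56504821777344)}
el [0.5212 0.1261 0.085 ]
blk [0.5147 0.1476 0.074 ]
red [0.4739 0.1086 0.086 ]
grn [0.5041 0.1733 0.086 ]
```

View pics/s6.png

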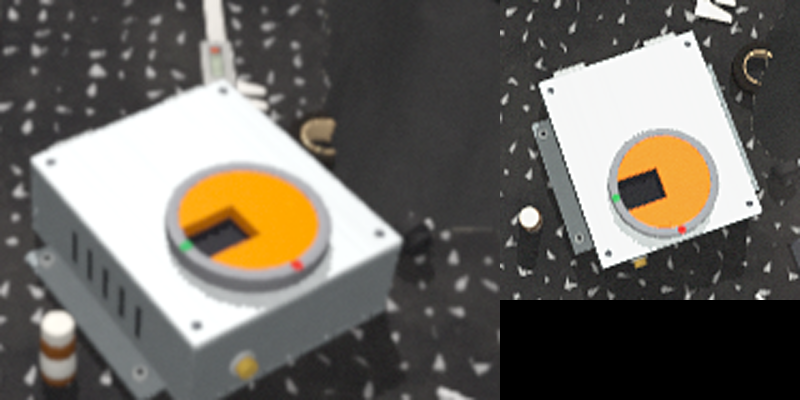

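The panel is flush, and the slot in both views points at the green dot. The slot rectangle turned about 90° in the top view (70.3° to 71.6°, modulo 90). The arm is clear, so I'm handing in.

```bash
python3 -c "
from h import *
print(env.sign_off())"
```

```text
the job is handed in; nothing more can be done
None
```

The access panel is locked shut and the job is handed in at about 9 s of the 38 s allowed; the hand-in itself gives no verdict.

I pressed the panel flush with the closed fingertips in the slot. The slot floor read 0.074 m, the specified height when shut, with up to about 29 N of force. I then swept the fingertips clockwise about 1.6 rad until they stalled against the stop, and backed off.

**Last checks:**
- **Panel:** it stayed flush with no load on it and after the arm moved clear, judged by eye in the side and top views.
- **Dial:** the slot points at the green dot in both views. The slot outline in the top view gives about 90° ± 1°. The slot-centre ray gives about 94°, past the stop, so I take the difference as pixel noise.
- **Side objects:** the vial looks unmoved. I did not measure it, the tape roll or the lens mount. The arm stayed above or away from all three.
- **Tool tilt:** the tool had tilted about 6° by the end of the final push. It came out of the slot without trouble.

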